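# Fit the matching roller to the pipe stand

### The job

Fit the empty blue pipe stand with its roller: of the four look-alikes in the black rack, choose the one whose barrel nearly fills the space between the stand's eyelet plate and its fork (only a few millimetres of play) and whose axle stubs go through the eyelet. Put one stub through the eyelet with the roller tilted, then lower the other stub to the bottom of the open fork so that the roller lies level, and let go. Work gently, without forcing the roller against the stand, and leave the other rollers and everything else where they are.

Things in the scene. Friction and masses are not known exactly. Their poses are not given: they have to be found in the camera images.
- stand: fixed blue steel pipe stand: base 190 x 90 x 10 mm, origin at the centre of its underside on the table, x along the roller's axis, z up. Two upright plates 6 mm thick, 118 mm clear between them: eyelet plate at -x (x -65 to -59 mm), 34 mm wide, top 92 mm up; fork plate at +x (59 to 65 mm), 44 mm wide, slot 18 mm wide and open above, slot bottom 66.5 mm and tine tops 84.5 mm up
- eyelet (a point): centre of the eyelet's round 17 mm hole, 75 mm up, midway through the plate's thickness; axes as the stand's, hole along x
- seat (a point): where the middle of the fitted roller belongs: midway between the plates, 72.5 mm up; axes as the stand's, roller axis along x
- rack: fixed black rack, plate 180 x 300 x 8 mm, origin at the centre of its underside on the table. Rollers lie along its x at y = -111, -37, 37, 111 mm, on the plate, axis 28 mm above the table; each chocked by four blocks 8 mm high, 30 to 42 mm either side of the rack's middle line, so some 45 mm of the roller's middle is free for fingers
- roller_a: loose white plastic roller, barrel too short for the stand: barrel 40 mm in diameter, 96 mm long, grey band near each end; round-nosed steel axle stub 12 mm thick standing out 20 mm at each end. Origin at its middle on the axis, x along the axle (both ends alike). About 0.25 kg. Lies level in one of the rack's four places
- roller_b: loose white plastic roller, the one that fits the stand: barrel 40 mm in diameter, 112 mm long, grey band near each end; round-nosed steel axle stub 12 mm thick standing out 20 mm at each end. Origin at its middle on the axis, x along the axle (both ends alike). About 0.25 kg. Lies level in one of the rack's four places
- roller_c: loose white plastic roller, barrel too long for the stand: barrel 40 mm in diameter, 128 mm long, grey band near each end; round-nosed steel axle stub 12 mm thick standing out 20 mm at each end. Origin at its middle on the axis, x along the axle (both ends alike). About 0.25 kg. Lies level in one of the rack's four places
- roller_d: loose white plastic roller, stubs too thick for the eyelet: barrel 40 mm in diameter, 112 mm long, grey band near each end; round-nosed steel axle stub 22 mm thick standing out 20 mm at each end. Origin at its middle on the axis, x along the axle (both ends alike). About 0.25 kg. Lies level in one of the rack's four places
- can: loose bystander, leave alone: steel can with yellow label, 68 mm in diameter, 95 mm tall, origin at the centre of its underside
- tape: loose bystander, leave alone: red roll of tape lying flat, 100 mm in diameter, 45 mm tall, origin at the centre of its underside
- tee: loose bystander, leave alone: white pipe tee 116 x 85 x 56 mm lying down, origin on the table under where its pipes meet
- driver: loose bystander, leave alone: screwdriver lying down along its x, about 200 mm long

How it is judged:
By the outcome, as a careful person would: the job done as asked, in the order asked, and still so for the second after the job is handed in, with the robot touching nothing.
It also fails if it takes over 48 s, if anything falls off the work surface, if the arm or the gripper's body presses on something with over 40 N, if the wrist force passes 120 N, or if a joint passes its speed limit or range.

### The arm

A 6-joint arm with a two-finger parallel gripper is mounted at the origin on the work surface. World frame = base frame: x ahead of the robot, y to its left, z up, the work surface at z = 0. Lengths are in mm, angles in rad, forces in N, time in s.
With the tool pointing down it reaches from about 300 to 850 mm from the base axis. Payload 5.4 kg.
Tool frame: the origin (TCP) lies between the finger pads; the fingertips stand 8 mm ahead of it and the grasp point (between the pads) lies 11 mm behind it (ctrl.nose_length is the distance from the TCP to the fingertips, in mm); y points along the fingers, x is the direction in which the jaws open and shut, and the axes are right-handed (so a half turn about y gives the same grasp; the last joint's range is limited). The gripper opens to 85 mm and grips with 20 to 120 N. Pads are 22 mm wide; open, the fingers measure 114 mm over their backs; the gripper's body (76 mm by 85 mm) begins 54 mm behind the grasp point. The pads swing forward as they close: fully open they stand 13 mm farther back than shut.
Start: joints at [-1.457, 0.158, 1.597, -0, 1.386, -0.21], TCP at [182.925, -545.11, 239.299] pointing down, gripper open.
Joint ranges: [-2.91, 2.91], [-0.94, 2.29], [0.18, 2.7], [-1.29, 4.43], [0.17, 2.64], [-3, 3]. Speed limits (rad/s): [2.57, 2.57, 3.14, 3.14, 3.14, 3.14].

### API

Orientations are given as a rotation vector (axis times angle).
In Python, from workcell import ctrl gives the robot as it stands.
- The arm moves only by the shell command python3 -m creep 'ROWS' [FORCE]. ROWS is JSON, a list of rows, each an object of numbers: "ax", "ay", "az": the turn, a rotation vector about the world's x, y, z in rad; "tx", "ty", "tz": the shift along the world's x, y, z in cm; "claw": the opening, from -1 (shut) to 1 (fully open), so that 0 is half open. In form: [{"ax": .., "ay": .., "az": .., "tx": .., "ty": .., "tz": .., "claw": ..}, ...]. A call has exactly 10 rows; each row shifts and turns the commanded pose from where the row before left it; what a row does not reach is not made up. A row lasts 1/8 s, in which the tool goes at most 62.5 mm and 10.7 degrees, less where a joint would pass 70% of its speed; a pose out of reach is approached as far as the arm can. A call with a gripper value outside its range is refused whole. The fingers move at their own pace and stop on an object; FORCE is the grip in N (left out, the last holds). Time passes only in rows, so rows that do not move let the fingers close, or fill a call up. It gives the time, the measured TCP pose, the force and the opening at its end, in the units of the state.
- ctrl.get_state(): the state, without advancing time (a new reading comes with each control period).
- ctrl.read_camera(name): name is "scene" or "top"; returns a dict with "img" (400x640x3 uint8, red, green, blue), "intrinsics" (3x3 intrinsics, pixels), "T" (4x4, takes a point from camera to world coordinates). Camera axes: x right, y down, z forward; pixel columns grow to the right and rows downward; lengths in mm; the calibration is good to about 2 mm. A picture is of the moment at which its call begins. There is no depth.
- ctrl.close_job(): hands the job in, once; it reports no verdict.
The state is a dict: "t": time; "joint_positions": joint angles; "dq": joint speeds; "joint_efforts": joint torques, N m; "position": TCP position; "tool_rot": TCP orientation; "force": force on the tool from outside, world axes, zero at the start; "ft_torque": the same for the moment, N m; "opening": opening from 0.0 (shut) to 1.0 (fully open).
Only numpy, scipy, OpenCV 4.12 (cv2) and the standard library are available. Lean on these libraries where they do the work, as an engineer would, in place of code of your own. Each camera call takes 0.05 s, during which the arm holds its last target.

## Working session

There is one attempt and no reset: what is moved stays moved. The work goes in short steps, Python scripts to look and compute and a shell command to move; the robot and the scene stay as the last step left them, time stands still between calls to the robot, and variables do not carry over. Pictures are saved under pics/ and viewed, and the job is handed in when it is done.

```bash
mkdir -p pics; ls
python3 - <<'E'
from workcell import ctrl
import cv2, numpy as np
np.set_printoptions(precision=3,suppress=True)
for n in ("scene","top"):
    c=ctrl.read_camera(n); cv2.imwrite(f"pics/{n}0.png",c["img"][:,:,::-1]); print(n,c["intrinsics"],c["T"])
print(ctrl.get_state())
E
```

```text
pics
scene [[386.085   0.    318.498]
 [  0.    386.085 202.26 ]
 [  0.      0.      1.   ]] [[   0.046    0.856   -0.514 1244.768]
 [   0.999   -0.046    0.012    0.02 ]
 [  -0.014   -0.514   -0.857 1125.123]
 [   0.       0.       0.       1.   ]]
top [[363.517   0.    325.316]
 [  0.    363.517 199.937]
 [  0.      0.      1.   ]] [[  -0.013   -0.995    0.097  530.822]
 [  -1.       0.015    0.02    -2.481]
 [  -0.021   -0.097   -0.995 1201.078]
 [   0.       0.       0.       1.   ]]
{'t': 0.1, 'joint_positions': array([-1.457,  0.159,  1.598,  0.   ,  1.386, -0.21 ]), 'dq': array([-0.   , -0.003, -0.004,  0.001,  0.001,  0.   ]), 'joint_efforts': array([ -0.   , -39.699, -33.234,  -0.   ,   0.004,  -0.   ]), 'position': array([ 182.859, -544.573,  238.404]), 'tool_rot': array([-1.344,  0.968, -0.966]), 'force': array([0.424, 0.274, 0.819]), 'ft_torque': array([ 0.062,  0.061, -0.07 ]), 'opening': 1.003458808270494}
```

View pics/scene0.png

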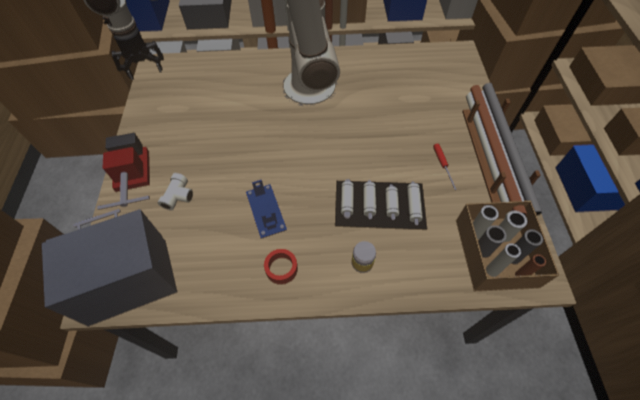

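View pics/top0.png

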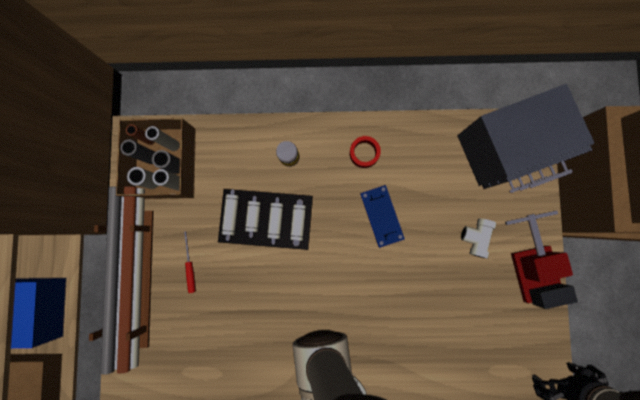

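Stand at top image (382,217); rack at (266,219), with rollers at columns ~230, 253, 275, 298. Zooming in.

Run:
```python
import cv2, numpy as np
t=cv2.imread("pics/top0.png"); s=cv2.imread("pics/scene0.png")
a=cv2.resize(t[180:260,210:320],None,fx=7,fy=7,interpolation=cv2.INTER_CUBIC)
b=cv2.resize(s[170:240,325:435],None,fx=7,fy=7,interpolation=cv2.INTER_CUBIC)
cv2.imwrite("pics/z1.png",a);cv2.imwrite("pics/z2.png",b)
a=cv2.resize(t[175:255,350:415],None,fx=6,fy=6,interpolation=cv2.INTER_CUBIC)
b=cv2.resize(s[170:250,235:300],None,fx=6,fy=6,interpolation=cv2.INTER_CUBIC)
cv2.imwrite("pics/z3.png",np.hstack([a,b]))
```

```text
(no output)
```

View pics/z1.png

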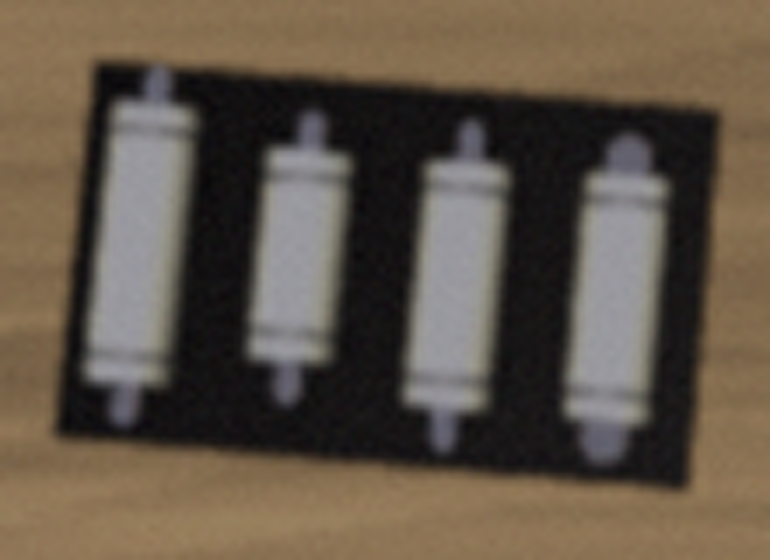

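View pics/z2.png

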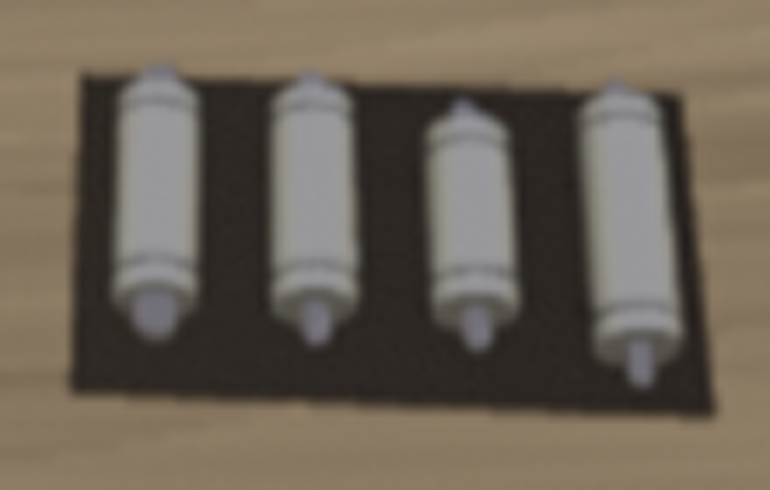

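View pics/z3.png

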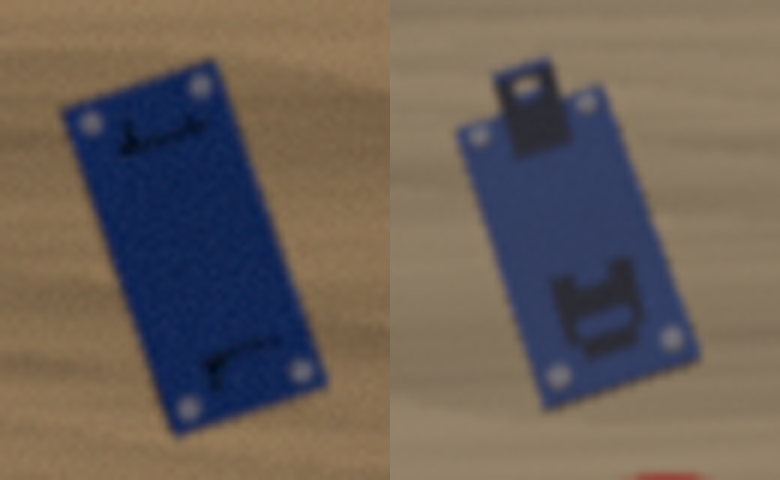

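```bash
cat > h.py <<'E'
import cv2, numpy as np
np.set_printoptions(precision=2,suppress=True)
def cast(c,p,z):
    K=c["intrinsics"];T=c["T"]
    d=T[:3,:3]@np.linalg.solve(K,np.array([p[0],p[1],1.]))
    o=T[:3,3]; return o+d*(z-o[2])/d[2]
def tri(c1,p1,c2,p2):
    A=[];b=[]
    for c,p in((c1,p1),(c2,p2)):
        d=c["T"][:3,:3]@np.linalg.solve(c["intrinsics"],np.array([p[0],p[1],1.]));d/=np.linalg.norm(d)
        M=np.eye(3)-np.outer(d,d);A.append(M);b.append(M@c["T"][:3,3])
    x=np.linalg.lstsq(np.vstack(A),np.hstack(b),rcond=None)[0]
    return x, np.linalg.norm(np.vstack(A)@x-np.hstack(b))
def proj(c,X):
    q=np.linalg.inv(c["T"])@np.append(X,1); p=c["intrinsics"]@q[:3]; return p[:2]/p[2]
E
python3 - <<'E'
from h import *
from workcell import ctrl
C={n:ctrl.read_camera(n) for n in("top","scene")}
# stand base corners
for n,rect in(("top",(345,170,420,260)),("scene",(235,165,300,250))):
    c=C[n];im=c["img"].astype(int);x0,y0,x1,y1=rect
    sub=im[y0:y1,x0:x1]; m=(sub[:,:,2]>sub[:,:,0]+18).astype(np.uint8)
    if n=="scene":
        pass
    k,_=cv2.findContours(m,cv2.RETR_EXTERNAL,cv2.CHAIN_APPROX_NONE)
    k=max(k,key=cv2.contourArea)
    pts=k[:,0,:]+[x0,y0]
    W=np.array([cast(c,p,10)[:2] for p in pts])
    r=cv2.minAreaRect(W.astype(np.float32)); print(n,"stand",r, cv2.boxPoints(r))
# rollers by typed zoom pixels
f=lambda u,v:((u+.5)/7-.5+210,(v+.5)/7-.5+180)
g=lambda u,v:((u+.5)/7-.5+325,(v+.5)/7-.5+170)
for nm,e in dict(c=((158,66),(124,427)),a=((313,110),(286,408)),b=((471,118),(443,453)),d=((628,132),(603,465))).items():
    A=cast(C["top"],f(*e[0]),28);B=cast(C["top"],f(*e[1]),28);print(nm,A,B,(A+B)/2,np.linalg.norm(A-B),np.degrees(np.arctan2(*(A-B)[1::-1])))
A=cast(C["scene"],g(313,70),28);B=cast(C["scene"],g(318,345),28);print("b scene",A,B,(A+B)/2)
# rack plate corners at z=8
for n,F,q in(("top",f,((97,62),(719,110),(688,488),(58,435))),("scene",g,((83,73),(681,94),(714,415),(72,391)))):
    P=np.array([cast(C[n],F(*p),8) for p in q]);print(n,"rack",P.mean(0),np.degrees(np.arctan2(*(P[0]-P[3])[1::-1])),np.degrees(np.arctan2(*(P[1]-P[2])[1::-1])),np.linalg.norm(P[0]-P[3]),np.linalg.norm(P[0]-P[1]))
E
```

```text
top stand ((592.3457641601562, -162.9925079345703), (186.28646850585938, 87.61040496826172), 17.604923248291016) [[ 490.32 -149.41]
 [ 516.81 -232.92]
 [ 694.38 -176.57]
 [ 667.88  -93.07]]
scene stand ((594.7974243164062, -163.2659912109375), (186.8534698486328, 87.27912902832031), 17.581275939941406) [[ 492.55 -149.89]
 [ 518.92 -233.09]
 [ 697.04 -176.65]
 [ 670.68  -93.44]]
c [685.37 325.15  28.  ] [517.9  338.88  28.  ] [601.64 332.01  28.  ] 168.02904230857845 -4.687736916280367
a [663.59 252.29  28.  ] [525.67 263.94  28.  ] [594.63 258.12  28.  ] 138.41198503602084 -4.824478344220957
b [658.73 178.48  28.  ] [504.19 191.36  28.  ] [581.46 184.92  28.  ] 155.07278137455364 -4.7640368303541365
d [651.1  105.39  28.  ] [497.83 117.77  28.  ] [574.46 111.58  28.  ] 153.76626651594884 -4.617921374692917
b scene [505.4 193.2  28. ] [657.89 178.13  28.  ] [581.65 185.67  28.  ]
top rack [588.46 220.02   8.  ] -5.146802027012388 -5.201890045645474 176.7440350123906 297.05024827246945
scene rack [590.59 220.59   8.  ] 174.3588596076117 174.388639227596 178.77709022585998 295.7562078901014
```

Run:
```python
from h import *
from workcell import ctrl
from scipy.spatial.transform import Rotation as R
s=ctrl.get_state(); M=R.from_rotvec(s["tool_rot"]).as_matrix(); print(M,ctrl.nose_length)
x=M[:,0]; print("jaw yaw",np.degrees(np.arctan2(x[1],x[0])))
C={n:ctrl.read_camera(n) for n in("top","scene")}
a=np.radians(17.6);ux=np.array([np.cos(a),np.sin(a),0]);uy=np.array([-np.sin(a),np.cos(a),0]);o=np.array([593.5,-163.2,0])
for n in C:
    print(n,"eyelet",proj(C[n],o-62*ux+[0,0,75]),"eyeplate top",proj(C[n],o-62*ux+[0,0,92]-17*uy),proj(C[n],o-62*ux+[0,0,92]+17*uy),"tines",proj(C[n],o+62*ux+[0,0,84.5]-22*uy),proj(C[n],o+62*ux+[0,0,84.5]+22*uy),proj(C[n],o+62*ux+[0,0,66.5]))
s=C["scene"]["img"];t=C["top"]["img"]
cv2.imwrite("pics/e1.png",cv2.resize(np.hstack([s[175:235,240:290],t[175:235,360:410]]),None,fx=8,fy=8,interpolation=cv2.INTER_NEAREST)[:,:,::-1])
```

```text
[[ 0.32 -0.    0.95]
 [-0.95  0.    0.32]
 [-0.   -1.    0.  ]] 8.0
jaw yaw -71.44819831782242
top eyelet [391.42 233.27] eyeplate top [397.63 231.47] [386.99 235.01] tines [385.3  192.65] [371.77 197.14] [377.82 195.53]
scene eyelet [257.41 184.03] eyeplate top [251.54 182.66] [261.68 179.57] tines [260.88 215.73] [274.52 211.36] [268.45 216.35]
```

View pics/e1.png

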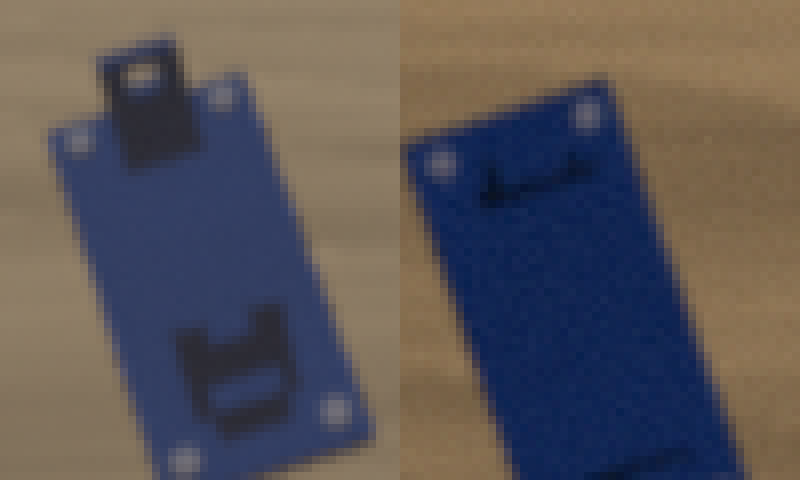

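```bash
python3 -m creep '[{"ax":0,"ay":0,"az":-0.0415,"tx":1.5,"ty":2.7,"tz":0,"claw":0.41},{"ax":0,"ay":0,"az":-0.0415,"tx":2.6,"ty":4.8,"tz":0,"claw":0.41},{"ax":0,"ay":0,"az":-0.0415,"tx":2.6,"ty":4.8,"tz":0,"claw":0.41},{"ax":0,"ay":0,"az":-0.0415,"tx":2.6,"ty":4.8,"tz":0,"claw":0.41},{"ax":0,"ay":0,"az":-0.0415,"tx":2.6,"ty":4.8,"tz":0,"claw":0.41},{"ax":0,"ay":0,"az":-0.0415,"tx":2.6,"ty":4.8,"tz":0,"claw":0.41},{"ax":0,"ay":0,"az":-0.0415,"tx":2.6,"ty":4.8,"tz":0,"claw":0.41},{"ax":0,"ay":0,"az":-0.0415,"tx":2.6,"ty":4.8,"tz":0,"claw":0.41},{"ax":0,"ay":0,"az":-0.0415,"tx":2.6,"ty":4.8,"tz":0,"claw":0.41},{"ax":0,"ay":0,"az":-0.0415,"tx":2.6,"ty":4.8,"tz":0,"claw":0.41}]' 40
```

```text
t: 1.55
position: [432.6, -84.4, 239.6]
tool_rot: [-1.164, 1.276, -1.278]
force: [0.7, -1.2, -0.2]
opening: 0.704
```

```bash
python3 -m creep '[{"tx":2.7,"ty":4.9,"tz":0,"claw":0.41},{"tx":2.7,"ty":4.9,"tz":0,"claw":0.41},{"tx":2.7,"ty":4.9,"tz":0,"claw":0.41},{"tx":2.7,"ty":4.9,"tz":-1,"claw":0.41},{"tx":2.7,"ty":4.9,"tz":-2,"claw":0.41},{"tx":1.5,"ty":2.6,"tz":-3,"claw":0.41},{"tx":0,"ty":0,"tz":-4,"claw":0.41},{"tx":0,"ty":0,"tz":-3,"claw":0.41},{"tx":0,"ty":0,"tz":-1,"claw":0.41},{"tx":0,"ty":0,"tz":0,"claw":0.41}]'
python3 - <<'E'
from h import *
from workcell import ctrl
from scipy.spatial.transform import Rotation as R
s=ctrl.get_state(); M=R.from_rotvec(s["tool_rot"]).as_matrix();x=M[:,0]; print(s["position"],"jaw yaw",np.degrees(np.arctan2(x[1],x[0])),M[:,1],M[:,2])
C={n:ctrl.read_camera(n) for n in("top","scene")}
s=C["scene"]["img"];t=C["top"]["img"]
cv2.imwrite("pics/g1.png",cv2.resize(np.vstack([s[140:240,325:435],t[170:250,210:320]]),None,fx=3.2,fy=3.2,interpolation=cv2.INTER_CUBIC)[:,:,::-1])
E
```

```text
[432.58 -84.45 239.55] jaw yaw -95.30745786143959 [ 0. -0. -1.] [ 1.   -0.09  0.  ]schema error: expected keys ax, ay, az, tx, ty, tz, claw
```

View pics/g1.png

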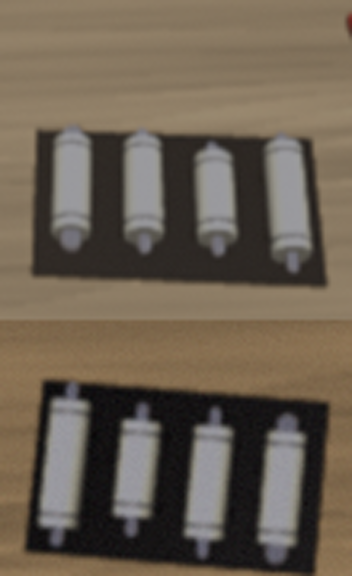

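```bash
python3 -m creep '[{"ax":0,"ay":0,"az":0,"tx":2.7,"ty":4.9,"tz":0,"claw":0.41},{"ax":0,"ay":0,"az":0,"tx":2.7,"ty":4.9,"tz":0,"claw":0.41},{"ax":0,"ay":0,"az":0,"tx":2.7,"ty":4.9,"tz":0,"claw":0.41},{"ax":0,"ay":0,"az":0,"tx":2.7,"ty":4.9,"tz":-1,"claw":0.41},{"ax":0,"ay":0,"az":0,"tx":2.7,"ty":4.9,"tz":-2,"claw":0.41},{"ax":0,"ay":0,"az":0,"tx":1.5,"ty":2.5,"tz":-3,"claw":0.41},{"ax":0,"ay":0,"az":0,"tx":0,"ty":0,"tz":-4,"claw":0.41},{"ax":0,"ay":0,"az":0,"tx":0,"ty":0,"tz":-3,"claw":0.41},{"ax":0,"ay":0,"az":0,"tx":0,"ty":0,"tz":-1,"claw":0.41},{"ax":0,"ay":0,"az":0,"tx":0,"ty":0,"tz":0,"claw":0.41}]'
python3 - <<'E'
from h import *
from workcell import ctrl
C={n:ctrl.read_camera(n) for n in("top","scene")}
s=C["scene"]["img"];t=C["top"]["img"]
cv2.imwrite("pics/g2.png",cv2.resize(np.vstack([s[140:240,325:435],t[170:250,210:320]]),None,fx=3.2,fy=3.2,interpolation=cv2.INTER_CUBIC)[:,:,::-1])
E
```

```text
t: 2.9
position: [582.0, 183.4, 99.3]
tool_rot: [-1.165, 1.277, -1.276]
force: [0.6, -0.1, 0.1]
opening: 0.703
```

View pics/g2.png

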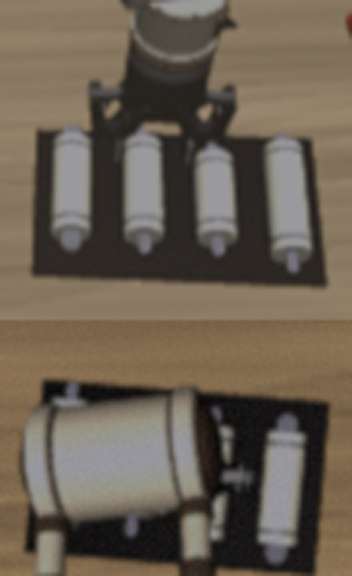

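```bash
python3 -m creep '[{"ax":0,"ay":0,"az":0,"tx":0,"ty":0.15,"tz":-1,"claw":0.41},{"ax":0,"ay":0,"az":0,"tx":0,"ty":0,"tz":-1.5,"claw":0.41},{"ax":0,"ay":0,"az":0,"tx":0,"ty":0,"tz":-1,"claw":0.41},{"ax":0,"ay":0,"az":0,"tx":0,"ty":0,"tz":-1,"claw":0.41},{"ax":0,"ay":0,"az":0,"tx":0,"ty":0,"tz":-1,"claw":0.41},{"ax":0,"ay":0,"az":0,"tx":0,"ty":0,"tz":-0.8,"claw":0.41},{"ax":0,"ay":0,"az":0,"tx":0,"ty":0,"tz":-0.7,"claw":0.41},{"ax":0,"ay":0,"az":0,"tx":0,"ty":0,"tz":-0.5,"claw":0.41},{"ax":0,"ay":0,"az":0,"tx":0,"ty":0,"tz":-0.2,"claw":0.41},{"ax":0,"ay":0,"az":0,"tx":0,"ty":0,"tz":0,"claw":0.41}]'
python3 - <<'E'
from h import *
from workcell import ctrl
C={n:ctrl.read_camera(n) for n in("scene",)}
s=C["scene"]["img"]
cv2.imwrite("pics/g3.png",cv2.resize(s[140:240,325:435],None,fx=6,fy=6,interpolation=cv2.INTER_CUBIC)[:,:,::-1])
E
```

```text
t: 4.25
position: [582.0, 185.4, 22.3]
tool_rot: [-1.165, 1.276, -1.276]
force: [-0.1, -0.4, 0.1]
opening: 0.705
```

View pics/g3.png

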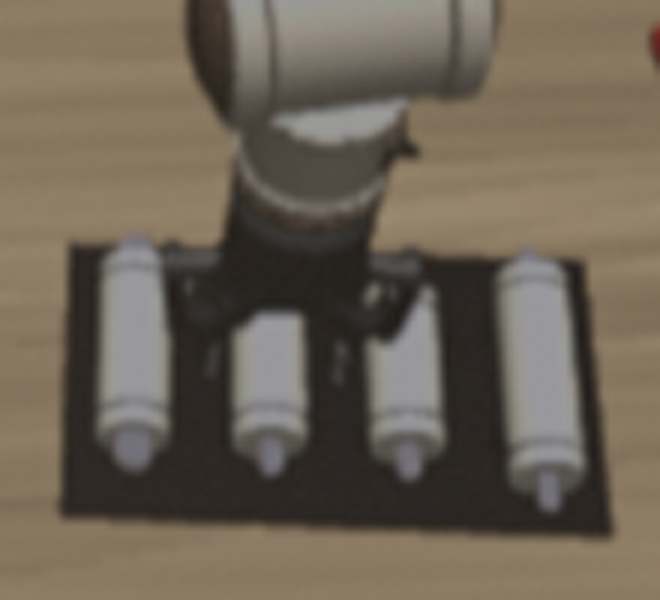

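Fingers (cols 210 and 340) straddle roller b (270) centrally. Closing.

```bash
python3 -m creep '[{"ax":0,"ay":0,"az":0,"tx":0,"ty":0,"tz":0,"claw":-0.5},{"ax":0,"ay":0,"az":0,"tx":0,"ty":0,"tz":0,"claw":-0.5},{"ax":0,"ay":0,"az":0,"tx":0,"ty":0,"tz":0,"claw":-0.5},{"ax":0,"ay":0,"az":0,"tx":0,"ty":0,"tz":0,"claw":-0.5},{"ax":0,"ay":0,"az":0,"tx":0,"ty":0,"tz":0,"claw":-0.5},{"ax":0,"ay":0,"az":0,"tx":0,"ty":0,"tz":0.5,"claw":-0.5},{"ax":0,"ay":0,"az":0,"tx":0,"ty":0,"tz":1,"claw":-0.5},{"ax":0,"ay":0,"az":0,"tx":0,"ty":0,"tz":2,"claw":-0.5},{"ax":0,"ay":0,"az":0,"tx":0,"ty":0,"tz":3,"claw":-0.5},{"ax":0,"ay":0,"az":0,"tx":0,"ty":0,"tz":3,"claw":-0.5}]' 40
python3 - <<'E'
from h import *
from workcell import ctrl
C={n:ctrl.read_camera(n) for n in("scene",)}
s=C["scene"]["img"]
cv2.imwrite("pics/g4.png",cv2.resize(s[140:240,325:435],None,fx=6,fy=6,interpolation=cv2.INTER_CUBIC)[:,:,::-1])
E
```

```text
t: 5.55
position: [582.1, 185.6, 119.6]
tool_rot: [-1.164, 1.275, -1.276]
force: [-0.0, -0.0, -3.3]
opening: 0.452
```

View pics/g4.png

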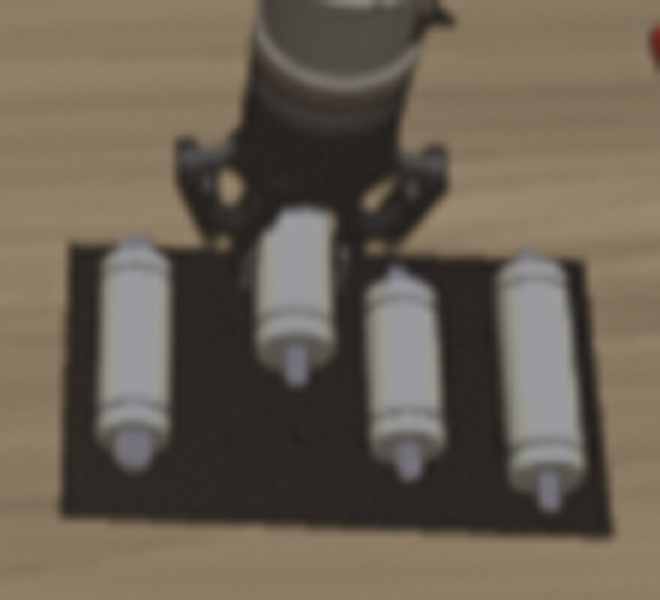

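```bash
python3 -m creep '[{"ax":0,"ay":0,"az":0.04,"tx":0.1,"ty":-1.5,"tz":2,"claw":-0.5},{"ax":0,"ay":0,"az":0.04,"tx":0.4,"ty":-3,"tz":2,"claw":-0.5},{"ax":0,"ay":0,"az":0.04,"tx":0.4,"ty":-4,"tz":2,"claw":-0.5},{"ax":0,"ay":0,"az":0.04,"tx":0.5,"ty":-4.2,"tz":1,"claw":-0.5},{"ax":0,"ay":0,"az":0.04,"tx":0.5,"ty":-4.2,"tz":0,"claw":-0.5},{"ax":0,"ay":0,"az":0.04,"tx":0.5,"ty":-4.2,"tz":0,"claw":-0.5},{"ax":0,"ay":0,"az":0.04,"tx":0.5,"ty":-4.2,"tz":0,"claw":-0.5},{"ax":0,"ay":0,"az":0.04,"tx":0.4,"ty":-4,"tz":0,"claw":-0.5},{"ax":0,"ay":0,"az":0.04,"tx":0.2,"ty":-3,"tz":0,"claw":-0.5},{"ax":0,"ay":0,"az":0.04,"tx":0.1,"ty":-1.8,"tz":0,"claw":-0.5}]'
python3 -m creep '[{"ax":0.01,"ay":-0.0314,"az":0,"tx":0,"ty":0,"tz":0,"claw":-0.5},{"ax":0.015,"ay":-0.0471,"az":0,"tx":0,"ty":0,"tz":0,"claw":-0.5},{"ax":0.015,"ay":-0.0471,"az":0,"tx":0,"ty":0,"tz":0,"claw":-0.5},{"ax":0.015,"ay":-0.0471,"az":0,"tx":0,"ty":0,"tz":0,"claw":-0.5},{"ax":0.015,"ay":-0.0471,"az":0,"tx":0,"ty":0,"tz":0,"claw":-0.5},{"ax":0.01,"ay":-0.0314,"az":0,"tx":0,"ty":0,"tz":0,"claw":-0.5},{"ax":0.01,"ay":-0.0314,"az":0,"tx":0,"ty":0,"tz":0,"claw":-0.5},{"ax":0,"ay":0,"az":0,"tx":0,"ty":0,"tz":0,"claw":-0.5},{"ax":0,"ay":0,"az":0,"tx":0,"ty":0,"tz":0,"claw":-0.5},{"ax":0,"ay":0,"az":0,"tx":0,"ty":0,"tz":0,"claw":-0.5}]'
cat >> h.py <<'E'
from scipy.spatial.transform import Rotation as R
a=np.radians(17.6);ux=np.array([np.cos(a),np.sin(a),0]);uy=np.array([-np.sin(a),np.cos(a),0]);o=np.array([593.5,-163.2,0])
S=np.array([ux,uy,[0,0,1]])
def report(ctrl,d=5.7):
    s=ctrl.get_state();M=R.from_rotvec(s["tool_rot"]).as_matrix();f=M[:,1];
    P=s["position"]-d*f; axis=np.cross(M[:,0],f); axis*=np.sign(axis[0])
    print("t",round(s["t"],2),"TCP stand",S@(s["position"]-o),"roller ctr stand",S@(P-o),"axis stand",S@axis,"F stand",S@s["force"],"op",s["opening"])
    return P,axis
def pics(ctrl,name):
    C={n:ctrl.read_camera(n) for n in("scene","top")}
    s=C["scene"]["img"][150:240,230:310];t=C["top"]["img"][165:255,345:425]
    cv2.imwrite(f"pics/{name}.png",cv2.resize(np.hstack([s,t]),None,fx=5,fy=5,interpolation=cv2.INTER_CUBIC)[:,:,::-1]); return C
E
python3 - <<'E'
from h import *
from workcell import ctrl
P,u=report(ctrl); C=pics(ctrl,"h1")
for k in(-76,-56,56,76): print(k,[proj(C[n],P+k*u) for n in C])
E
```

```text
t: 6.85
position: [617.9, -157.2, 187.7]
tool_rot: [-1.34, 0.978, -0.979]
force: [-0.4, 0.2, -2.1]
opening: 0.453
t: 8.1
position: [618.2, -155.6, 187.4]
tool_rot: [-1.092, 0.797, -1.078]
force: [0.0, 0.4, -2.4]
opening: 0.452
t 8.1 TCP stand [ 25.83  -0.17 187.42] roller ctr stand [ 24.16  -0.17 192.87] axis stand [0.96 0.   0.29] F stand [ 0.13  0.36 -2.38] op 0.45244221583301986
-76 [array([253.81, 170.07]), array([395.36, 228.49])]
-56 [array([255.19, 173.78]), array([393.43, 221.97])]
56 [array([263.64, 196.32]), array([382.34, 184.47])]
76 [array([265.28, 200.7 ]), array([380.3, 177.6])]
```

View pics/h1.png

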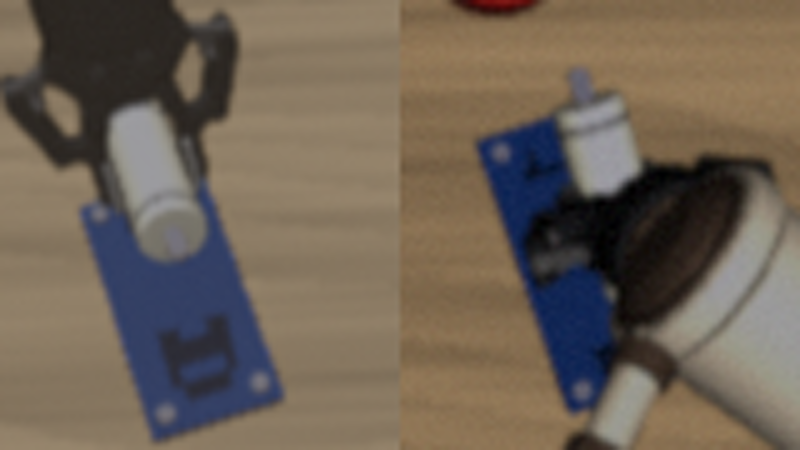

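Roller held as modelled (top: far stub tip at (579,68), predicted (579,66); scene: tip (178,255), predicted (179,256)). Lowering to the pre-insertion pose.

```bash
python3 -m creep '[{"ax":0,"ay":0,"az":0,"tx":0,"ty":0,"tz":-0.8,"claw":-0.5},{"ax":0,"ay":0,"az":0,"tx":0,"ty":0,"tz":-1.6,"claw":-0.5},{"ax":0,"ay":0,"az":0,"tx":0,"ty":0,"tz":-1.8,"claw":-0.5},{"ax":0,"ay":0,"az":0,"tx":0,"ty":0,"tz":-1.6,"claw":-0.5},{"ax":0,"ay":0,"az":0,"tx":0,"ty":0,"tz":-1.2,"claw":-0.5},{"ax":0,"ay":0,"az":0,"tx":0,"ty":0,"tz":-0.8,"claw":-0.5},{"ax":0,"ay":0,"az":0,"tx":0,"ty":0,"tz":-0.6,"claw":-0.5},{"ax":0,"ay":0,"az":0,"tx":0,"ty":0,"tz":-0.5,"claw":-0.5},{"ax":0,"ay":0,"az":0,"tx":0,"ty":0,"tz":-0.2,"claw":-0.5},{"ax":0,"ay":0,"az":0,"tx":0,"ty":0,"tz":0,"claw":-0.5}]'
python3 - <<'E'
from h import *
from workcell import ctrl
P,u=report(ctrl); C=pics(ctrl,"h2")
for k in(-76,-56,56,76): print(k,[proj(C[n],P+k*u) for n in C])
E
```

```text
t: 9.45
position: [618.0, -155.7, 96.5]
tool_rot: [-1.092, 0.797, -1.078]
force: [-0.1, 0.3, -2.8]
opening: 0.456
t 9.45 TCP stand [25.65 -0.23 96.45] roller ctr stand [ 23.99  -0.23 101.91] axis stand [0.96 0.   0.29] F stand [-0.03  0.29 -2.82] op 0.45645762232747067
-76 [array([258.19, 186.46]), array([390.32, 229.09])]
-56 [array([259.54, 190.11]), array([388.54, 223.09])]
56 [array([267.71, 212.27]), array([378.28, 188.74])]
76 [array([269.29, 216.55]), array([376.4 , 182.46])]
```

View pics/h2.png

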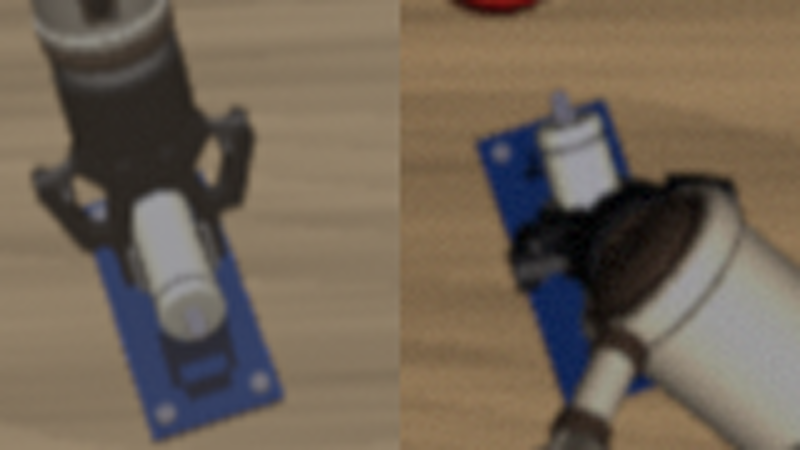

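```bash
python3 -m creep '[{"ax":0,"ay":0,"az":0,"tx":0,"ty":0.02,"tz":-0.06,"claw":-0.5},{"ax":0,"ay":0,"az":0,"tx":-0.18,"ty":-0.058,"tz":-0.058,"claw":-0.5},{"ax":0,"ay":0,"az":0,"tx":-0.18,"ty":-0.058,"tz":-0.058,"claw":-0.5},{"ax":0,"ay":0,"az":0,"tx":-0.18,"ty":-0.058,"tz":-0.058,"claw":-0.5},{"ax":0,"ay":0,"az":0,"tx":-0.18,"ty":-0.058,"tz":-0.058,"claw":-0.5},{"ax":0,"ay":0,"az":0,"tx":-0.18,"ty":-0.058,"tz":-0.058,"claw":-0.5},{"ax":0,"ay":0,"az":0,"tx":-0.18,"ty":-0.058,"tz":-0.058,"claw":-0.5},{"ax":0,"ay":0,"az":0,"tx":-0.18,"ty":-0.058,"tz":-0.058,"claw":-0.5},{"ax":0,"ay":0,"az":0,"tx":0,"ty":0,"tz":0,"claw":-0.5},{"ax":0,"ay":0,"az":0,"tx":0,"ty":0,"tz":0,"claw":-0.5}]'
python3 - <<'E'
from h import *
from workcell import ctrl
P,u=report(ctrl)
E
```

```text
t: 10.8
position: [605.4, -159.5, 91.7]
tool_rot: [-1.092, 0.797, -1.078]
force: [-0.2, -0.1, -2.8]
opening: 0.454
t 10.8 TCP stand [12.45 -0.04 91.7 ] roller ctr stand [10.79 -0.04 97.15] axis stand [0.96 0.   0.29] F stand [-0.18  0.   -2.79] op 0.45378078000169786
```

```bash
python3 -m creep '[{"ax":0,"ay":0,"az":0,"tx":-0.137,"ty":-0.043,"tz":-0.044,"claw":-0.5},{"ax":0,"ay":0,"az":0,"tx":-0.137,"ty":-0.043,"tz":-0.044,"claw":-0.5},{"ax":0,"ay":0,"az":0,"tx":-0.137,"ty":-0.043,"tz":-0.044,"claw":-0.5},{"ax":0,"ay":0,"az":0,"tx":-0.137,"ty":-0.043,"tz":-0.044,"claw":-0.5},{"ax":0,"ay":0,"az":0,"tx":-0.137,"ty":-0.043,"tz":-0.044,"claw":-0.5},{"ax":0,"ay":0,"az":0,"tx":-0.137,"ty":-0.043,"tz":-0.044,"claw":-0.5},{"ax":0,"ay":0,"az":0,"tx":-0.125,"ty":-0.04,"tz":-0.04,"claw":-0.5},{"ax":0,"ay":0,"az":0,"tx":0,"ty":0,"tz":0,"claw":-0.5},{"ax":0,"ay":0,"az":0,"tx":0,"ty":0,"tz":0,"claw":-0.5},{"ax":0,"ay":0,"az":0,"tx":0,"ty":0,"tz":0,"claw":-0.5}]'
python3 - <<'E'
from h import *
from workcell import ctrl
P,u=report(ctrl);C=pics(ctrl,"h3")
for k in(-76,-56,56,76): print(k,[proj(C[n],P+k*u) for n in C])
E
```

```text
t: 12.05
position: [595.9, -162.6, 88.7]
tool_rot: [-1.092, 0.797, -1.078]
force: [0.2, -2.2, -1.6]
opening: 0.452
t 12.05 TCP stand [ 2.5  -0.18 88.69] roller ctr stand [ 0.83 -0.18 94.14] axis stand [0.96 0.   0.29] F stand [-0.48 -2.16 -1.65] op 0.4520485431438121
-76 [array([256.65, 182.25]), array([392.42, 236.29])]
-56 [array([257.96, 185.8 ]), array([390.64, 230.35])]
56 [array([265.91, 207.33]), array([380.47, 196.32])]
76 [array([267.44, 211.49]), array([378.61, 190.1 ])]
```

View pics/h3.png

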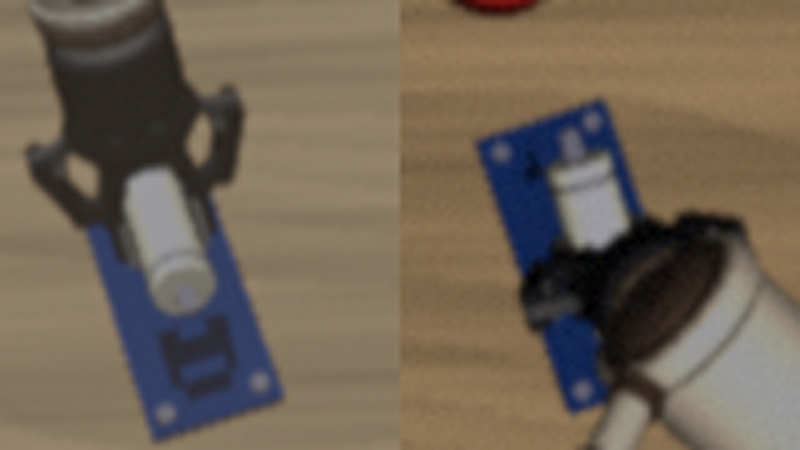

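```bash
python3 -m creep '[{"ax":0,"ay":0,"az":0,"tx":0.015,"ty":-0.05,"tz":0.03,"claw":-0.5},{"ax":0,"ay":0,"az":0,"tx":0.015,"ty":-0.05,"tz":0.02,"claw":-0.5},{"ax":0,"ay":0,"az":0,"tx":0,"ty":0,"tz":0,"claw":-0.5},{"ax":0,"ay":0,"az":0,"tx":0,"ty":0,"tz":0,"claw":-0.5},{"ax":0,"ay":0,"az":0,"tx":0,"ty":0,"tz":0,"claw":-0.5},{"ax":0,"ay":0,"az":0,"tx":0,"ty":0,"tz":0,"claw":-0.5},{"ax":0,"ay":0,"az":0,"tx":0,"ty":0,"tz":0,"claw":-0.5},{"ax":0,"ay":0,"az":0,"tx":0,"ty":0,"tz":0,"claw":-0.5},{"ax":0,"ay":0,"az":0,"tx":0,"ty":0,"tz":0,"claw":-0.5},{"ax":0,"ay":0,"az":0,"tx":0,"ty":0,"tz":0,"claw":-0.5}]'
python3 - <<'E'
from h import *
from workcell import ctrl
P,u=report(ctrl);print(ctrl.get_state()["ft_torque"])
c=ctrl.read_camera("scene");im=c["img"]
cv2.imwrite("pics/h4.png",cv2.resize(im[175:235,240:295],None,fx=10,fy=10,interpolation=cv2.INTER_CUBIC)[:,:,::-1])
E
```

```text
t: 13.4
position: [596.2, -163.4, 89.1]
tool_rot: [-1.092, 0.797, -1.078]
force: [0.4, -0.2, -2.7]
opening: 0.452
t 13.4 TCP stand [ 2.48 -1.05 89.12] roller ctr stand [ 0.81 -1.05 94.57] axis stand [0.96 0.   0.29] F stand [ 0.33 -0.36 -2.75] op 0.45229010010201176
[-0.02  0.27 -0.01]
```

View pics/h4.png

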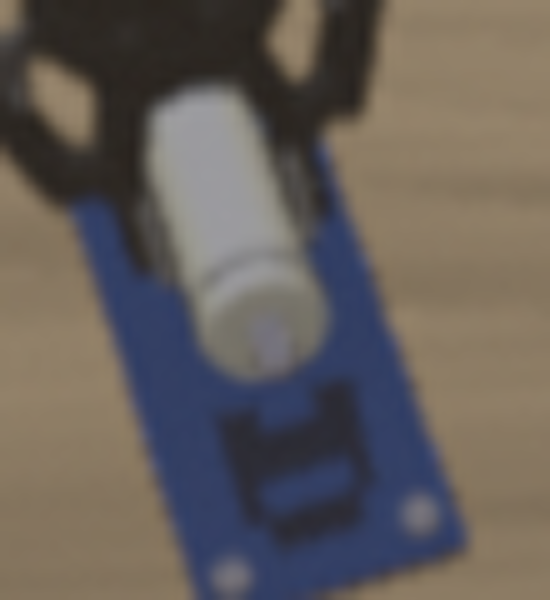

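Run:
```python
from h import *
from workcell import ctrl
c=ctrl.read_camera("scene")
near=(150/8-.5+240+.06,118.5/8-.5+175+.06); far=(326/10-.45+240,546.5/10-.45+175)
A=cast(c,near,10);B=cast(c,far,10);print(A,B,(A+B)/2,np.degrees(np.arctan2(*(B-A)[1::-1])))
t=cv2.imread("pics/top0.png"); f=lambda u,v:((u+.5)/6-.5+350,(v+.5)/6-.5+175)
ct=ctrl.read_camera("top")
H=[cast(ct,f(*p),10) for p in((91,124),(201,87),(302,371),(188,408))]
A=(H[2]+H[3])/2;B=(H[0]+H[1])/2;print(A,B,(A+B)/2,np.degrees(np.arctan2(*(B-A)[1::-1])))
# fork tine, tops at 84.5 scene ; eyelet hole
g=lambda u,v:((u-390+.5)/6-.5+235,(v+.5)/6-.5+170)
for q in ((552,280),(634,259)): print("tine outer",S@(cast(c,g(*q),84.5)-o))
print("fork now",S@(cast(c,(288/10-.45+240,400/10-.45+175),84.5)-o))
for q in((494,74),(550,58)): print("eyeplate top",S@(cast(c,g(*q),92)-o))
print("hole",S@(cast(c,g(527,85),75)-o))
```

```text
[ 512.77 -189.32   10.  ] [ 669.26 -139.17   10.  ] [ 591.02 -164.25   10.  ] 17.769062703581724
[ 514.52 -188.47   10.  ] [ 669.98 -139.03   10.  ] [ 592.25 -163.75   10.  ] 17.642946968942663
tine outer [ 64.52 -20.45  84.5 ]
tine outer [67.56 22.67 84.5 ]
fork now [66.14  0.81 84.5 ]
eyeplate top [-64.39 -15.11  92.  ]
eyeplate top [-63.72  16.03  92.  ]
hole [-63.06   0.32  75.  ]
```

```bash
python3 -m creep '[{"ax":-0.0033,"ay":0.0104,"az":0,"tx":-0.012,"ty":-0.004,"tz":-0.089,"claw":-0.5},{"ax":-0.0033,"ay":0.0104,"az":0,"tx":-0.012,"ty":-0.004,"tz":-0.089,"claw":-0.5},{"ax":-0.0033,"ay":0.0104,"az":0,"tx":-0.012,"ty":-0.004,"tz":-0.089,"claw":-0.5},{"ax":-0.0033,"ay":0.0104,"az":0,"tx":-0.012,"ty":-0.004,"tz":-0.089,"claw":-0.5},{"ax":-0.0033,"ay":0.0104,"az":0,"tx":-0.012,"ty":-0.004,"tz":-0.089,"claw":-0.5},{"ax":-0.0033,"ay":0.0104,"az":0,"tx":-0.012,"ty":-0.004,"tz":-0.089,"claw":-0.5},{"ax":-0.0033,"ay":0.0104,"az":0,"tx":-0.012,"ty":-0.004,"tz":-0.089,"claw":-0.5},{"ax":-0.0033,"ay":0.0104,"az":0,"tx":-0.012,"ty":-0.004,"tz":-0.089,"claw":-0.5},{"ax":0,"ay":0,"az":0,"tx":0,"ty":0,"tz":0,"claw":-0.5},{"ax":0,"ay":0,"az":0,"tx":0,"ty":0,"tz":0,"claw":-0.5}]'
python3 - <<'E'
from h import *
from workcell import ctrl
P,u=report(ctrl);print(S@u,ctrl.get_state()["ft_torque"])
C=pics(ctrl,"h5")
for k in(-76,-56,56,76): print(k,[proj(C[n],P+k*u) for n in C])
E
```

```text
t: 14.8
position: [594.9, -163.9, 81.6]
tool_rot: [-1.166, 0.852, -1.051]
force: [-1.0, -1.0, -0.7]
opening: 0.45
t 14.8 TCP stand [ 1.11 -1.07 81.64] roller ctr stand [-0.07 -1.07 87.22] axis stand [0.98 0.   0.21] F stand [-1.27 -0.63 -0.67] op 0.4498501962092428
[0.98 0.   0.21] [-0.21  0.37  0.07]
-76 [array([256.21, 181.79]), array([392.94, 237.  ])]
-56 [array([257.63, 185.74]), array([391.04, 230.93])]
56 [array([266.16, 209.42]), array([380.21, 196.53])]
76 [array([267.79, 213.96]), array([378.25, 190.31])]
```

View pics/h5.png

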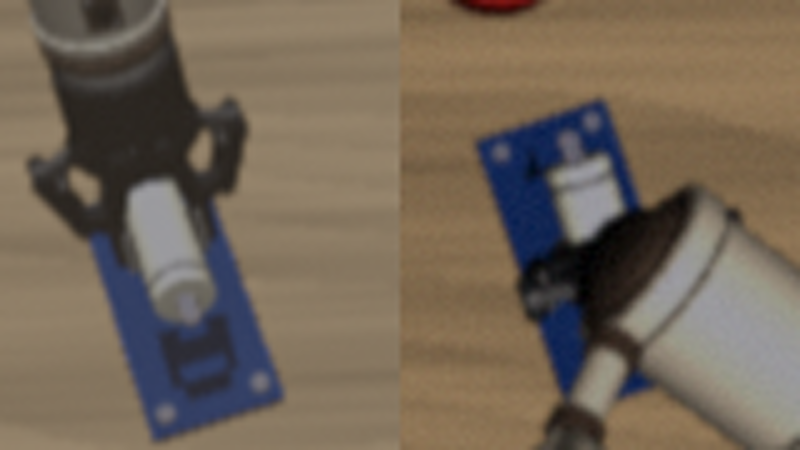

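```bash
python3 -m creep '[{"ax":0,"ay":0,"az":0.007,"tx":-0.02,"ty":-0.006,"tz":0.03,"claw":-0.5},{"ax":0,"ay":0,"az":0.007,"tx":-0.02,"ty":-0.006,"tz":0.02,"claw":-0.5},{"ax":-0.0044,"ay":0.0139,"az":0,"tx":-0.006,"ty":-0.002,"tz":-0.088,"claw":-0.5},{"ax":-0.0044,"ay":0.0139,"az":0,"tx":-0.006,"ty":-0.002,"tz":-0.088,"claw":-0.5},{"ax":-0.0044,"ay":0.0139,"az":0,"tx":-0.006,"ty":-0.002,"tz":-0.088,"claw":-0.5},{"ax":-0.0044,"ay":0.0139,"az":0,"tx":-0.006,"ty":-0.002,"tz":-0.088,"claw":-0.5},{"ax":-0.0044,"ay":0.0139,"az":0,"tx":-0.006,"ty":-0.002,"tz":-0.088,"claw":-0.5},{"ax":-0.0044,"ay":0.0139,"az":0,"tx":-0.006,"ty":-0.002,"tz":-0.088,"claw":-0.5},{"ax":0,"ay":0,"az":0,"tx":0,"ty":0,"tz":0,"claw":-0.5},{"ax":0,"ay":0,"az":0,"tx":0,"ty":0,"tz":0,"claw":-0.5}]'
python3 - <<'E'
from h import *
from workcell import ctrl
P,u=report(ctrl);print(ctrl.get_state()["ft_torque"])
C=pics(ctrl,"h6")
for k in(-76,-56,56,76): print(k,[proj(C[n],P+k*u) for n in C])
E
```

```text
t: 16.15
position: [594.4, -164.0, 77.2]
tool_rot: [-1.242, 0.896, -1.01]
force: [0.2, -0.7, -3.0]
opening: 0.453
t 16.15 TCP stand [ 0.62 -1.05 77.17] roller ctr stand [-0.07 -1.07 82.83] axis stand [0.99 0.02 0.12] F stand [-0.04 -0.74 -2.98] op 0.4533720219961957
[0.   0.07 0.05]
-76 [array([255.72, 181.27]), array([393.49, 237.23])]
-56 [array([257.32, 185.55]), array([391.37, 231.1 ])]
56 [array([266.85, 211.03]), array([379.51, 196.68])]
76 [array([268.66, 215.88]), array([377.38, 190.52])]
```

View pics/h6.png

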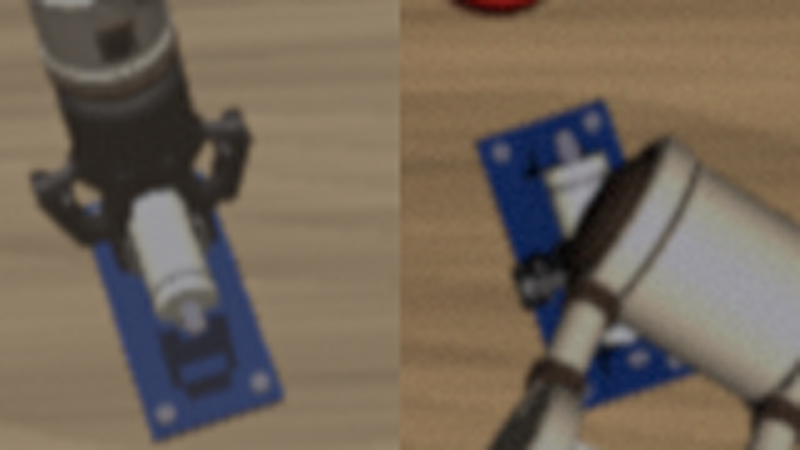

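```bash
python3 -m creep '[{"ax":-0.0046,"ay":0.0145,"az":0,"tx":-0.0095,"ty":-0.003,"tz":-0.118,"claw":-0.5},{"ax":-0.0046,"ay":0.0145,"az":0,"tx":-0.0095,"ty":-0.003,"tz":-0.118,"claw":-0.5},{"ax":-0.0046,"ay":0.0145,"az":0,"tx":-0.0095,"ty":-0.003,"tz":-0.118,"claw":-0.5},{"ax":-0.0046,"ay":0.0145,"az":0,"tx":-0.0095,"ty":-0.003,"tz":-0.118,"claw":-0.5},{"ax":-0.0046,"ay":0.0145,"az":0,"tx":-0.0095,"ty":-0.003,"tz":-0.118,"claw":-0.5},{"ax":-0.0046,"ay":0.0145,"az":0,"tx":-0.0095,"ty":-0.003,"tz":-0.118,"claw":-0.5},{"ax":-0.0046,"ay":0.0145,"az":0,"tx":-0.0095,"ty":-0.003,"tz":-0.118,"claw":-0.5},{"ax":-0.0046,"ay":0.0145,"az":0,"tx":-0.0095,"ty":-0.003,"tz":-0.108,"claw":-0.5},{"ax":0,"ay":0,"az":0,"tx":0,"ty":0,"tz":0,"claw":-0.5},{"ax":0,"ay":0,"az":0,"tx":0,"ty":0,"tz":0,"claw":-0.5}]'
python3 - <<'E'
from h import *
from workcell import ctrl
P,u=report(ctrl);print(ctrl.get_state()["ft_torque"])
C=pics(ctrl,"h7")
for k in(-76,-56,56,76): print(k,[proj(C[n],P+k*u) for n in C])
E
```

```text
t: 17.5
position: [593.7, -164.2, 67.8]
tool_rot: [-1.343, 0.97, -0.966]
force: [-0.9, -0.3, -1.7]
opening: 0.455
t 17.5 TCP stand [-0.16 -1.02 67.8 ] roller ctr stand [-0.16 -1.04 73.5 ] axis stand [1.   0.02 0.  ] F stand [-0.94 -0.03 -1.67] op 0.45515372453932923
[-0.01  0.01  0.  ]
-76 [array([255.68, 181.13]), array([393.55, 237.43])]
-56 [array([257.4 , 185.85]), array([391.29, 231.27])]
56 [array([267.55, 213.67]), array([378.8 , 197.13])]
76 [array([269.46, 218.9 ]), array([376.6 , 191.11])]
```

View pics/h7.png

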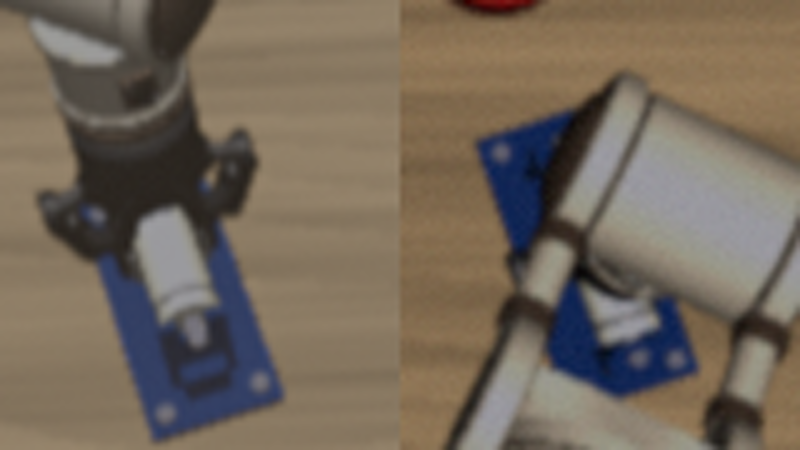

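```bash
python3 -m creep '[{"ax":0,"ay":0,"az":0,"tx":-0.03,"ty":-0.01,"tz":-0.02,"claw":-0.5},{"ax":0,"ay":0,"az":0,"tx":-0.02,"ty":-0.005,"tz":-0.02,"claw":-0.5},{"ax":0,"ay":0,"az":0,"tx":0,"ty":0,"tz":-0.02,"claw":-0.5},{"ax":0,"ay":0,"az":0,"tx":0,"ty":0,"tz":-0.02,"claw":-0.5},{"ax":0,"ay":0,"az":0,"tx":0,"ty":0,"tz":0,"claw":-0.5},{"ax":0,"ay":0,"az":0,"tx":0,"ty":0,"tz":0,"claw":-0.5},{"ax":0,"ay":0,"az":0,"tx":0,"ty":0,"tz":0,"claw":-0.5},{"ax":0,"ay":0,"az":0,"tx":0,"ty":0,"tz":0,"claw":-0.5},{"ax":0,"ay":0,"az":0,"tx":0,"ty":0,"tz":0,"claw":-0.5},{"ax":0,"ay":0,"az":0,"tx":0,"ty":0,"tz":0,"claw":-0.5}]'
python3 - <<'E'
from h import *
from workcell import ctrl
P,u=report(ctrl);print(ctrl.get_state()["ft_torque"])
E
```

```text
t: 18.85
position: [593.4, -164.5, 67.5]
tool_rot: [-1.342, 0.97, -0.966]
force: [-3.4, 1.3, 5.1]
opening: 0.454
t 18.85 TCP stand [-0.51 -1.16 67.47] roller ctr stand [-0.51 -1.18 73.17] axis stand [1.   0.02 0.  ] F stand [-2.81  2.24  5.14] op 0.45404862842975063
[0.26 0.36 0.01]
```

```bash
python3 -m creep '[{"ax":0,"ay":0,"az":0,"tx":-0.01,"ty":0.03,"tz":0.03,"claw":-0.5},{"ax":0,"ay":0,"az":0,"tx":0,"ty":0,"tz":0,"claw":-0.5},{"ax":0,"ay":0,"az":0,"tx":0,"ty":0,"tz":0,"claw":-0.05},{"ax":0,"ay":0,"az":0,"tx":0,"ty":0,"tz":0,"claw":0.0},{"ax":0,"ay":0,"az":0,"tx":0,"ty":0,"tz":0,"claw":0.1},{"ax":0,"ay":0,"az":0,"tx":0,"ty":0,"tz":0,"claw":0.2},{"ax":0,"ay":0,"az":0,"tx":0,"ty":0,"tz":0,"claw":0.4},{"ax":0,"ay":0,"az":0,"tx":0,"ty":0,"tz":0,"claw":0.5},{"ax":0,"ay":0,"az":0,"tx":0,"ty":0,"tz":0,"claw":0.5},{"ax":0,"ay":0,"az":0,"tx":0,"ty":0,"tz":0,"claw":0.5}]' 20
python3 - <<'E'
from h import *
from workcell import ctrl
report(ctrl);pics(ctrl,"h8")
E
```

```text
t: 20.1
position: [593.1, -164.1, 67.4]
tool_rot: [-1.343, 0.97, -0.966]
force: [0.9, -0.2, -0.1]
opening: 0.746
t 20.1 TCP stand [-0.66 -0.73 67.36] roller ctr stand [-0.66 -0.75 73.06] axis stand [1.   0.02 0.  ] F stand [ 0.81 -0.43 -0.09] op 0.7460243088286697
```

View pics/h8.png

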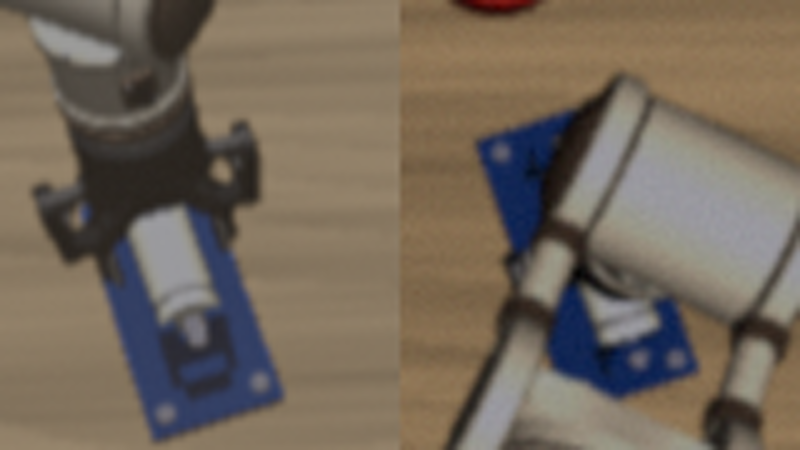

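Released and unchanged; fingers clear on both sides. Retreating straight up.

```bash
python3 -m creep '[{"ax":0,"ay":0,"az":0,"tx":0,"ty":0,"tz":0.5,"claw":0.5},{"ax":0,"ay":0,"az":0,"tx":0,"ty":0,"tz":1,"claw":0.5},{"ax":0,"ay":0,"az":0,"tx":0,"ty":0,"tz":1.5,"claw":0.5},{"ax":0,"ay":0,"az":0,"tx":0,"ty":0,"tz":2.5,"claw":0.5},{"ax":0,"ay":0,"az":0,"tx":0,"ty":0,"tz":3,"claw":0.5},{"ax":0,"ay":0,"az":0,"tx":0,"ty":0,"tz":3,"claw":0.5},{"ax":0,"ay":0,"az":0,"tx":-1,"ty":-1,"tz":2,"claw":0.5},{"ax":0,"ay":0,"az":0,"tx":-3,"ty":-3,"tz":0,"claw":0.5},{"ax":0,"ay":0,"az":0,"tx":-3.5,"ty":-3.5,"tz":0,"claw":0.5},{"ax":0,"ay":0,"az":0,"tx":-3.5,"ty":-3.5,"tz":0,"claw":0.5}]'
python3 -m creep '[{"ax":0,"ay":0,"az":0,"tx":-3.5,"ty":-3.5,"tz":0,"claw":0.5},{"ax":0,"ay":0,"az":0,"tx":-3.5,"ty":-3.5,"tz":0,"claw":0.5},{"ax":0,"ay":0,"az":0,"tx":-3.5,"ty":-3.5,"tz":0,"claw":0.5},{"ax":0,"ay":0,"az":0,"tx":-3,"ty":-3,"tz":0,"claw":0.5},{"ax":0,"ay":0,"az":0,"tx":-2,"ty":-2,"tz":0,"claw":0.5},{"ax":0,"ay":0,"az":0,"tx":-1,"ty":-1,"tz":0,"claw":0.5},{"ax":0,"ay":0,"az":0,"tx":0,"ty":0,"tz":0,"claw":0.5},{"ax":0,"ay":0,"az":0,"tx":0,"ty":0,"tz":0,"claw":0.5},{"ax":0,"ay":0,"az":0,"tx":0,"ty":0,"tz":0,"claw":0.5},{"ax":0,"ay":0,"az":0,"tx":0,"ty":0,"tz":0,"claw":0.5}]'
python3 - <<'E'
from h import *
from workcell import ctrl
C=pics(ctrl,"h9");cv2.imwrite("pics/top9.png",C["top"]["img"][:,:,::-1])
sp=o+[-1,-.3,0]
for k in(-76,-56,56,76): print(k,[(proj(C[n],o+[0,0,72.5]+k*ux)-b+.5)*5+q for n,b,q in(("scene",[230,150],[0,0]),("top",[345,165],[400,0]))])
E
```

```text
t: 21.45
position: [481.3, -275.4, 202.8]
tool_rot: [-1.343, 0.97, -0.966]
force: [-0.8, -0.5, -0.0]
opening: 0.751
t: 22.7
position: [318.6, -438.6, 202.4]
tool_rot: [-1.343, 0.969, -0.965]
force: [1.1, -0.5, -0.7]
opening: 0.747
-76 [array([134.41, 158.21]), array([641.49, 365.55])]
-56 [array([142.59, 181.92]), array([630.7 , 334.59])]
56 [array([190.82, 321.75]), array([570.94, 163.18])]
76 [array([199.9 , 348.05]), array([560.39, 132.93])]
```

View pics/h9.png

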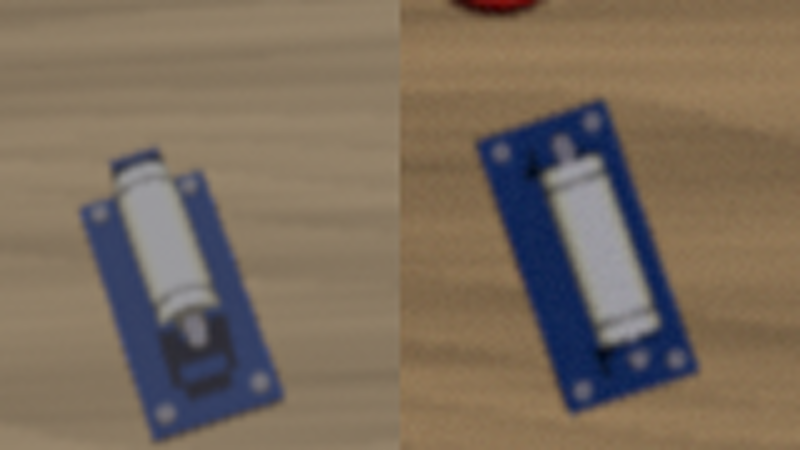

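View pics/top9.png

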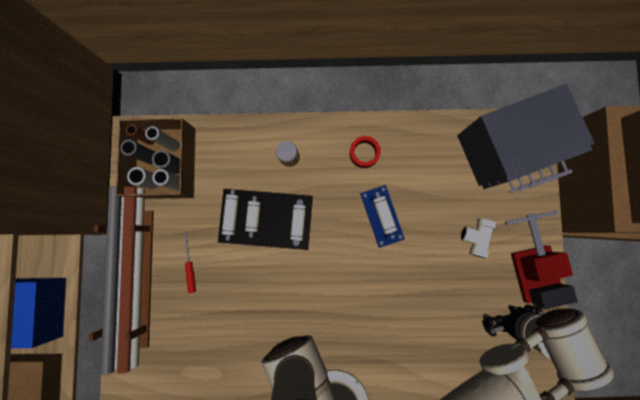

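Run:
```python
from h import *
from workcell import ctrl
C={n:ctrl.read_camera(n) for n in("scene","top")}
f=lambda u,v:(u/5-.5+230,v/5-.5+150); g=lambda u,v:((u-400)/5-.5+345,v/5-.5+165)
M={}
for n,(x0,y0,x1,y1) in(("scene",(245,170,285,225)),("top",(365,185,405,243))):
    im=C[n]["img"][y0:y1,x0:x1].astype(int); m=((im.min(2)>120)&(im.max(2)-im.min(2)<60)).astype(np.uint8)
    k,_=cv2.findContours(m,cv2.RETR_EXTERNAL,cv2.CHAIN_APPROX_NONE);k=max(k,key=cv2.contourArea)
    print(n,cv2.contourArea(k),cv2.minAreaRect(k))
for nm,p,q in(("band far",(187,291),(577,178)),("band near",(144,189),(625,321)),("tip far",(197,345),(563,137))):
    x,e=tri(C["scene"],f(*p),C["top"],g(*q));print(nm,S@(x-o),e)
im=C["scene"]["img"][175:230,245:290];im2=C["top"]["img"][185:243,365:410]
cv2.imwrite("pics/f1.png",cv2.resize(np.hstack([im,im2[:55]]),None,fx=8,fy=8,interpolation=cv2.INTER_CUBIC)[:,:,::-1])
```

```text
scene 268.0 ((17.0, 26.999998092651367), (29.725406646728516, 10.75174331665039), 71.56504821777344)
top 316.0 ((19.899999618530273, 29.200000762939453), (36.36619186401367, 10.435516357421875), 71.56504821777344)
band far [45.2   2.81 91.71] 0.573754084042169
band near [-47.17   0.18  76.53] 1.448591375272836
tip far [73.07 -0.92 72.01] 0.20873770825595536
```

View pics/f1.png

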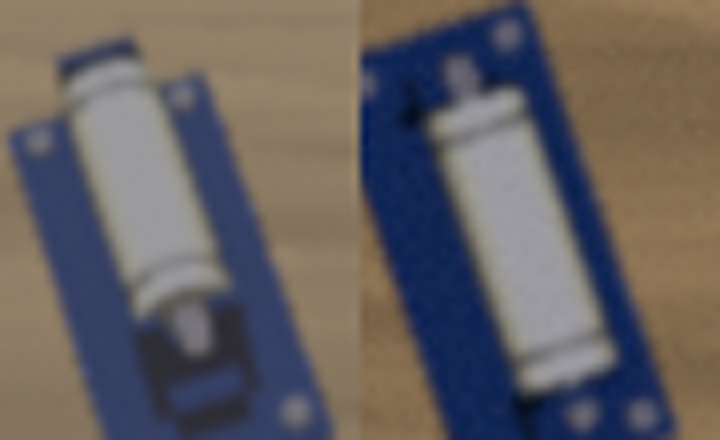

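```bash
python3 -c "
from workcell import ctrl
print(ctrl.close_job())"
```

```text
the job is handed in; nothing more can be done
None
```

The stand now holds roller b, the one with the 112 mm barrel and 12 mm stubs, taken from the third rack place in the top view. I fed one stub through the eyelet at about 17° of tilt, levelled the roller so the other stub went into the fork slot, let go and backed the arm well away. The job was handed in at about 23 s of the 48 s allowed.

**Forces:** Readings taken after each move stayed at or below about 8 N. The highest came from pressing the roller slightly onto its seat; I eased off 0.3 mm before letting go.

**Position:**
- The fork-side stub tip measured 72.0 mm up (72.5 mm expected) and about 1 mm off centre sideways.
- The eyelet-side stub can be seen past its plate.
- The final top view shows the other three rollers and the bystanders in their original places.

**Checks that disagreed:**
- My two estimates of the stand's position differed by about 2 mm along its length, so I settled the fit with small force-guided corrections.
- A last two-view check on the grey bands gave inconsistent heights (91.7 and 76.5 mm). The two cameras see different points of the curved band, so I disregarded it. That leaves only the fork-side stub height measured; the eyelet end was checked only by eye.

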